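# Clear the weight ring off a tube warmer and hold its lid open at 60 degrees

## Task

With the lid kept shut, lift the yellow weight ring out of the round recess in the tube warmer's blue lid and lay it flat inside the little square dark steel tray, without dropping it. Then raise the self-closing lid by its black bar handle to 60 degrees, give or take 5 (level with the green marks on the side arcs), and finish while still holding it there, steady in the fingers, so that a colleague can reach the tubes. Leave everything else on the bench where it is.

Things in the scene. Friction and masses are not known exactly. Their poses are not given: they have to be found in the camera images.
- warmer: Dry-block tube warmer, white box 150 (x) x 180 (y) x 85 mm high, bolted to the bench; origin at the centre of its underside. Its x axis points from the handle side to the hinge side, z up. Thin white arcs just outside both y sides of the lid (94 mm from the middle, look only) carry a green mark where the lid's lower edge lies when it is open 60 degrees.
- lid (a joint): Opening angle of the blue lid in rad: 0 shut, grows as it opens, stop at 1.48; 60 degrees = 1.047. The lid (150 x 180 x 14 mm, about 0.4 kg) hinges on the warmer's far (+x) upper edge; weight and a spring always pull it shut: pushing at the bar square to the lid it takes about 3 N to start and 4 N at 60 degrees (about 8 N if pushed straight up there). A horizontal black round bar handle stands 45 mm in front of the lid's front edge.
- lid_bar (a point): Middle of the black bar handle, on the bar's axis: bar 12 mm diameter, 112 mm long along the warmer's y axis, with two posts at +-50 mm, so 90 mm between the posts is free. With the lid shut it is 195 mm in front of the hinge and 93 mm above the bench, 45 mm clear of the warmer's front. The round bar can turn between the fingers. The point moves with the lid; its axes are the lid's.
- lid_hinge (a point): Point on the hinge line (along the warmer's y axis), in the middle of its length, 75 mm behind the warmer's centre and 86 mm above the bench. The bar's middle lies 195 mm forward and 7 mm above it in the lid's frame, which turns with the lid.
- lid_recess (a point): Centre of the floor of the round recess in the lid's top, 60 mm diameter, 8 mm deep; floor 92 mm and lid top 100 mm above the bench when shut.
- weight_ring: Yellow coated steel weight ring, loose, 56 mm outside diameter, 30 mm hole, 28 mm high, about 0.35 kg; origin at the centre of its underside, z up. It starts in the lid's recess, 20 mm of it standing proud of the lid.
- tray: Shallow square dark steel tray fixed to the bench, 88 x 88 x 10 mm outside, walls 4 mm, floor about 4 mm thick; origin at the centre of its underside, x and y axes along its sides.
- spare_ring: Smaller green ring, 40 mm diameter, 16 mm high, lying loose about 90 mm from the tray's centre; leave alone. Origin under its centre.
- tip_box_blue: Blue pipette-tip box, 85 x 122 x 70 mm, loose; leave alone. Origin under its centre.
- tip_box_yellow: Yellow and white pipette-tip box, 85 x 122 x 70 mm, loose; leave alone. Origin under its centre.
- pipette: White pipette lying near the bench's front grille, 245 mm long along its x, 26 mm thick; leave alone. Origin on the bench under its middle.
- tube_rack: Black rack of small tubes, 60 x 120 x 43 mm, loose; leave alone. Origin under its centre.
- reagent_jar: Small amber jar with orange cap, 40 mm diameter, 60 mm high, loose; leave alone. Origin under its centre.

How it is judged (in metres and radians):
On the way, in this order (a step that is already met when the one before it is completed fails the run):
1. the weight ring is lifted clear of the recess while the lid stays shut (distance between weight_ring and lid_recess above 0.03 m and height (world z) of weight_ring above 0.11 m and value of joint lid below 0.12 rad), for 0.1 s.
2. the weight ring lies flat in the tray, let go, lid still shut (horizontal distance between weight_ring and tray below 0.02 m and height (world z) of weight_ring below 0.009 m and angle between weight_ring's own z axis and vertical below 0.1 rad and linear speed of weight_ring below 0.02 m/s and contact force between the fingers and weight_ring below 0.1 N and value of joint lid below 0.12 rad), for 0.2 s.
At the end, for the whole second after the job is handed in: The weight ring lies flat inside the tray (centre within 20 mm of the tray's centre), released and at rest; the lid is open 55 to 65 degrees (0.96 to 1.135 rad) and still, carried by the fingers (over 1 N) and by nothing else; every bystander is within 30 mm of where it began (horizontal distance between weight_ring and tray below 0.02 m and height (world z) of weight_ring below 0.009 m and angle between weight_ring's own z axis and vertical below 0.1 rad and linear speed of weight_ring below 0.02 m/s and contact force between the fingers and weight_ring below 0.1 N and value of joint lid between 0.96 and 1.135 rad and velocity of joint lid between -0.1 and 0.1 rad/s and contact force between the fingers and lid above 1 N and contact force between each of weight_ring, spare_ring, tip_box_blue, tip_box_yellow, pipette, tube_rack, reagent_jar and lid below 0.1 N and distance of each of spare_ring, tip_box_blue, tip_box_yellow, pipette, tube_rack, reagent_jar from where it was at the start of the episode below 0.03 m); the arm keeps its last pose, push and grip.
It fails at once if the lid is opened with the weight ring still on it (value of joint lid above 0.15 rad and distance between weight_ring and lid_recess below 0.05 m).
It fails at once if the weight ring is dropped (linear speed of weight_ring above 0.7 m/s and contact force between the fingers and weight_ring below 0.1 N).
It fails at once if another thing on the bench is pushed aside by more than 30 mm (distance of any of spare_ring, tip_box_blue, tip_box_yellow, pipette, tube_rack, reagent_jar from where it was at the start of the episode above 0.03 m).
It also fails if it takes over 56 s, if anything falls off the work surface, if the arm or the gripper's body presses on something with over 40 N, if the wrist force passes 120 N, or if a joint passes its speed limit or range.

## Robot

A 6-joint arm with a two-finger parallel gripper is mounted at the origin on the work surface. World frame = base frame: x ahead of the robot, y to its left, z up, the work surface at z = 0. Lengths are in mm, angles in rad, forces in N, time in s.
With the tool pointing down it reaches from about 425 to 925 mm from the base axis. Payload 12.5 kg.
Tool frame: the origin (TCP) lies at the very end of the fingers, on their centre line; the grasp point (between the pads) lies 19 mm behind it; z points along the fingers, y is the line along which they close (so a half turn about z gives the same grasp; the last joint's range is limited). The gripper opens to 85 mm and grips with 20 to 120 N. Pads are 22 mm wide; open, the fingers measure 114 mm over their backs; the gripper's body (76 mm by 85 mm) begins 54 mm behind the grasp point. The pads swing forward as they close: fully open they stand 13 mm farther back than shut.
Start: joints at [-1.403, 0.491, 1.559, -0, 1.092, -0.106], TCP at [169.017, -601.729, 231.327] pointing down, gripper open.
Joint ranges: [-3.1, 3.1], [-0.84, 2.19], [0.05, 2.79], [-1.13, 4.28], [0.06, 2.93], [-2.69, 2.69]. Speed limits (rad/s): [2.22, 2.22, 2.79, 3.14, 3.14, 3.14].

## Interface

Orientations are given as a unit quaternion [x, y, z, w].
In Python, from bench import telemetry, camera, order gives the robot as it stands.
- The arm moves only by the tool apply_moves, never from a script. Its arguments are lists of equal length, an entry for each row: "xyz": the shift along the world's x, y, z scaled (see below), a list of three; "delta_rot": the turn, a rotation vector about the world's x, y, z scaled (see below), a list of three. In form: {"xyz": [[dx, dy, dz], ...], "delta_rot": [[ax, ay, az], ...]}. A call has 1 to 10 rows; each row is the pose to reach, as a shift and turn from the pose commanded when the call began, turning the shorter way round; what a row does not reach only later rows make up. The controller multiplies each number of a shift by 200 mm and each number of a turn by 180 degrees. A row lasts 1/12 s, in which the tool goes at most 41.7 mm and 7.16 degrees, less where a joint would pass 70% of its speed; a pose out of reach is approached as far as the arm can. A call with a number of a shift or a turn outside -1 to 1 is refused whole. A call with a gripper value outside its range is refused whole. "jaw" is the opening, from 0 (shut) to 1 (fully open), set as the call begins (left out, the last holds). The fingers move at their own pace and stop on an object; "newtons" is the grip in N (left out, the last holds). Time passes only in rows, so rows that repeat a pose let the fingers close. It gives the time, the measured TCP pose, the force, the opening and the grip force at its end, in the units of the state.
- telemetry.get_state(): the state, without advancing time (a new reading comes with each control period).
- camera(name): name is "side" or "top"; returns a dict with "frame" (420x560x3 uint8, blue, green, red), "vertical_fov" (degrees; the focal length in pixels is half the picture's height over the tangent of half this angle, whatever the lens; pixels are square), "cx", "cy" (the principal point, pixels), "dist" ([k1, k2, p1, p2, k3] as OpenCV has them; the pictures are not rectified), "cam_to_world" (4x4, takes a point from camera to world coordinates). Camera axes: x right, y down, z forward; pixel columns grow to the right and rows downward; lengths in mm; the calibration is good to about 2 mm. A picture is of the moment at which its call begins. There is no depth.
- order.finish_job(): hands the job in; it is judged then, once.
The state is a dict: "clock": time; "joints": joint angles; "qvel": joint speeds; "effort": joint torques, N m; "tool_pos": TCP position; "ee_rot": TCP orientation; "ft_force": force on the tool from outside, world axes, zero at the start; "moment": the same for the moment, N m; "gripper_width": finger opening in mm; "grip_force": force on a finger pad.
Only numpy, scipy, OpenCV 4.12 (cv2) and the standard library are available. Lean on these libraries where they do the work, as an engineer would, in place of code of your own. Each camera call takes 0.05 s, during which the arm holds its last target. There are 200 camera calls.

## Working session

There is one attempt and no reset: what is moved stays moved. The work goes in short steps, Python scripts to look and compute and a tool call to move; the robot and the scene stay as the last step left them, time stands still between calls to the robot, and variables do not carry over. Pictures are saved under pics/ and viewed, at most 10 in all, crops included, and the job is handed in when it is done.

Besides the shell and the picture viewer there is one more tool, called after "Emit:" as a command line: name --argument value ..., lists and objects as JSON in quotes. apply_moves: Moves the arm, as the interface text tells. Shifts and turns lie within -1 to 1; 1 stands for 200 mm of shift or 180 degrees of turn. Its arguments: {"type":"object","properties":{"xyz":{"type":"array"},"delta_rot":{"type":"array"},"jaw":{"type":"number"},"newtons":{"type":"number"}},"required":["xyz","delta_rot"]}

```bash
mkdir -p pics
python3 - <<'E'
from bench import telemetry, camera
import cv2,pickle
s=telemetry.get_state();print(s)
for n in("side","top"):
    c=camera(n);pickle.dump(c,open(f"{n}0.pkl","wb"));cv2.imwrite(f"pics/{n}0.png",cv2.resize(c["frame"],(784,588),interpolation=cv2.INTER_CUBIC))
    print(n,c["vertical_fov"],c["cx"],c["cy"],c["dist"],c["cam_to_world"])
E
```

```text
{'clock': 0.0, 'joints': array([-1.40259690e+00,  4.91547205e-01,  1.55943170e+00,  2.19854877e-05,
        1.09170483e+00, -1.05603807e-01]), 'qvel': array([-0.00113192,  0.00022058, -0.00104461,  0.00021116, -0.00149147,
        0.00152185]), 'effort': array([-2.34404724e-03, -6.18449807e+01, -2.61591536e+01, -1.27070880e-04,
        4.13702888e-03, -3.08850827e-05]), 'tool_pos': array([ 168.98452863, -601.49531782,  230.74152978]), 'ee_rot': array([ 9.90644145e-01,  1.36469338e-01, -7.32372816e-06, -5.45574196e-04]), 'ft_force': array([-0.10891684, -0.92187344, -0.09584741]), 'moment': array([ 0.00144443, -0.00840496,  0.01113452]), 'grip_force': 0.0, 'gripper_width': 85.37735971056449}
side 44.30907393434832 282.1490140364128 213.33748206305174 [0.00470036 0.         0.         0.         0.        ] [[-9.76726014e-01 -1.39889705e-01  1.62595091e-01  3.78910786e+02]
 [-2.13980862e-01  6.87740546e-01 -6.93703922e-01  8.58101118e+02]
 [-1.47811999e-02 -7.12350905e-01 -7.01667802e-01  9.61541200e+02]
 [ 0.00000000e+00  0.00000000e+00  0.00000000e+00  1.00000000e+00]]
top 48.06240854151007 285.92099183590625 210.61002388750822 [-0.16441463  0.          0.          0.          0.        ] [[-2.47430391e-02 -9.89627367e-01  1.41511327e-01  4.15514719e+02]
 [-9.99546287e-01  2.20582367e-02 -2.05098645e-02  6.25125725e+00]
 [ 1.71756329e-02 -1.41954598e-01 -9.89724148e-01  1.24176983e+03]
 [ 0.00000000e+00  0.00000000e+00  0.00000000e+00  1.00000000e+00]]
```

View pics/side0.png

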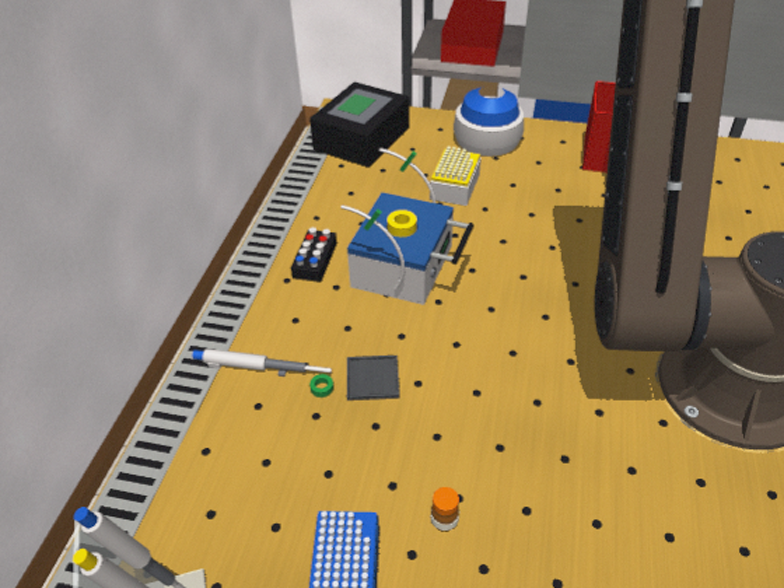

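View pics/top0.png

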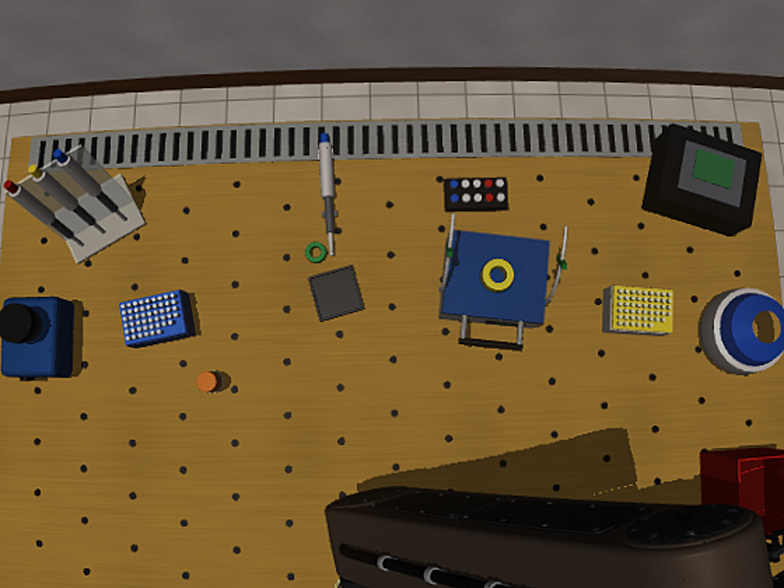

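The side view shows the warmer at about (400,245) and the tray at (373,377). In the top view the ring is at (497,275), the tray at (337,293) and the bar at (490,345). I'll enlarge both for accurate readings.

Run:
```python
import cv2,pickle
t=pickle.load(open("top0.pkl","rb"))["frame"][155:255,210:410]
cv2.imwrite("pics/topc.png",cv2.resize(t,None,fx=4,fy=4,interpolation=cv2.INTER_CUBIC))
t=pickle.load(open("side0.pkl","rb"))["frame"][135:290,220:345]
cv2.imwrite("pics/sidec.png",cv2.resize(t,(480,595),interpolation=cv2.INTER_CUBIC))
```

```text
(no output)
```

View pics/topc.png

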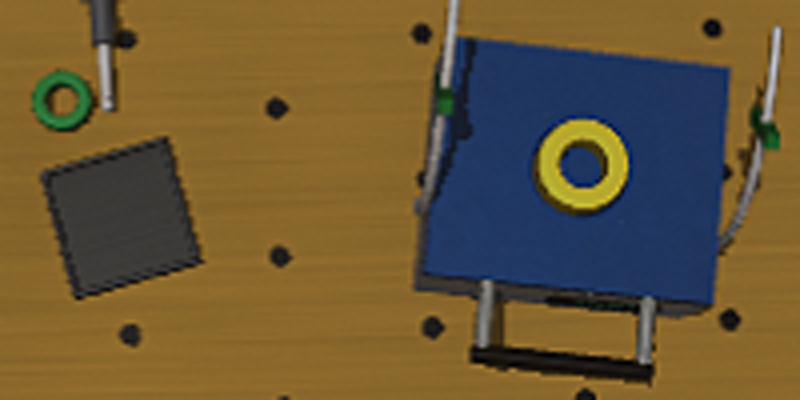

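View pics/sidec.png

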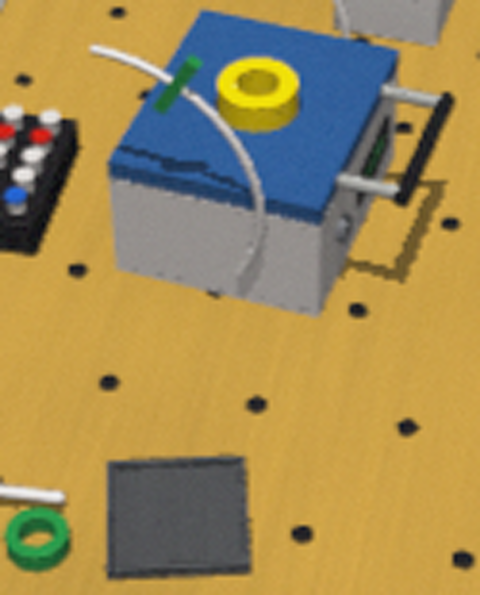

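The top crop (4x) has the ring top centred at (583,163) and the tray corners at (42,175), (168,138), (203,262) and (77,298). The side crop (3.84x) shows the same features. Next I fit the poses from both views.

```bash
cat > h.py <<'E'
import cv2,pickle,numpy as np
from scipy.optimize import least_squares
def load(n):
    return pickle.load(open(n,"rb"))
def proj(c,P):
    M=np.linalg.inv(c["cam_to_world"]);f=210/np.tan(np.radians(c["vertical_fov"]/2))
    K=np.array([[f,0,c["cx"]],[0,f,c["cy"]],[0,0,1.]])
    return cv2.projectPoints(np.asarray(P,float).reshape(-1,1,3),cv2.Rodrigues(M[:3,:3])[0],M[:3,3],K,np.array(c["dist"]))[0].reshape(-1,2)
def place(p,L):
    c,s=np.cos(p[2]),np.sin(p[2]);L=np.asarray(L,float)
    return np.c_[p[0]+c*L[:,0]-s*L[:,1],p[1]+s*L[:,0]+c*L[:,1],L[:,2]]
T=load("top0.pkl");S=load("side0.pkl")
tp=lambda a:np.array(a)/4+[210,155]-0.375
sp=lambda a:np.array(a)/3.84+[220,135]-0.37
def fit(Lt,pt,Ls,ps,x0):
    g=lambda p:np.r_[(proj(T,place(p,Lt))-tp(pt)).ravel(),(proj(S,place(p,Ls))-sp(ps)).ravel()]
    r=least_squares(g,x0,loss="soft_l1");return r.x,g(r.x).reshape(-1,2).round(1)
E
python3 - <<'E'
from h import *
# warmer: corners far-left(+x,+y), far-right(+x,-y), near-right, near-left ; image top=+x, left=+y
z=100
A=[[75,90,z],[75,-90,z],[-75,-90,z],[-75,90,z]]
B=[[-120,56,93],[-120,-56,93]]
R=[[0,0,120]]
x,r=fit(A+R+B,[(456,38),(730,68),(712,306),(418,272),(583,163),(472,354),(653,373)],
  A+R+B,[(110,165),(203,12),(398,55),(325,215),(258,83),(401,197),(449,97)],[700,-100,0])
print("warmer",x,np.degrees(x[2]));print(r.tolist())
C=[[44,44,10],[44,-44,10],[-44,-44,10],[-44,44,10]]
x2,r=fit(C,[(42,175),(168,138),(203,262),(77,298)],C,[(107,577),(107,463),(244,458),(250,572)],[650,150,0.2])
print("tray",x2,np.degrees(x2[2]));print(r.tolist())
rr=least_squares(lambda p:np.r_[(proj(T,[p[0],p[1],120])-tp((583,163))).ravel(),(proj(S,[p[0],p[1],120])-sp((258,83))).ravel()],[700,-100])
print("ring",rr.x,rr.fun)
E
```

```text
warmer [ 608.24041205 -187.13158826   43.85507929] 2512.7109533566086
[[-2.8, -0.1], [-0.3, 0.2], [0.1, -0.1], [1.1, 0.9], [0.1, 0.5], [-0.5, 0.3], [-0.7, 0.1], [-0.6, -1.0], [-0.3, -0.8], [0.4, -1.6], [-1.0, -1.5], [-0.1, -0.7], [0.3, 0.6], [-0.4, 0.2]]
tray [5.98213234e+02 1.04219018e+02 2.61200852e-01] 14.965706449818814
[[-1.3, -0.4], [-1.0, -0.2], [-0.6, 0.3], [-1.3, 0.6], [-0.2, -1.8], [-0.1, -0.9], [0.3, -1.2], [0.5, -2.3]]
ring [ 608.7384582  -186.33523656] [-0.21445619  0.34430525 -0.30164061 -0.48954272]
```

Emit:
apply_moves --xyz '[[1, 1, 0], [1, 1, 0], [1, 1, 0], [1, 1, 0], [1, 1, 0], [1, 1, 0], [1, 1, 0], [1, 1, 0]]' --delta_rot '[[0, 0, 0.19], [0, 0, 0.19], [0, 0, 0.19], [0, 0, 0.19], [0, 0, 0.19], [0, 0, 0.19], [0, 0, 0.19], [0, 0, 0.19]]' --jaw 1 --newtons 60

```text
clock: 0.77
tool_pos: [372.0, -397.8, 231.3]
ee_rot: [0.906, 0.424, 0.0, -0.0]
ft_force: [0.8, -0.7, 0.1]
gripper_width: 85.2
grip_force: 0.0
```

Emit:
apply_moves --xyz '[[1, 1, 0], [1, 1, 0], [1, 1, 0], [1, 1, 0], [1, 1, 0], [1, 1, 0], [1, 1, 0], [1, 1, 0], [1, 1, 0]]' --delta_rot '[[0, 0, 0.182], [0, 0, 0.182], [0, 0, 0.182], [0, 0, 0.182], [0, 0, 0.182], [0, 0, 0.182], [0, 0, 0.182], [0, 0, 0.182], [0, 0, 0.182]]'

```text
clock: 1.52
tool_pos: [569.6, -200.6, 230.7]
ee_rot: [0.75, 0.661, -0.0, -0.0]
ft_force: [-0.6, -1.0, 0.4]
gripper_width: 85.6
grip_force: 0.0
```

Emit:
apply_moves --xyz '[[0.195, 0.075, -0.3], [0.195, 0.075, -0.3], [0.195, 0.075, -0.3], [0.195, 0.075, -0.3], [0.195, 0.075, -0.3]]' --delta_rot '[[0, 0, 0], [0, 0, 0], [0, 0, 0], [0, 0, 0], [0, 0, 0]]'

```text
clock: 1.93
tool_pos: [607.4, -187.9, 172.0]
ee_rot: [0.751, 0.66, -0.0, 0.0]
ft_force: [-0.0, -0.1, 1.6]
gripper_width: 85.3
grip_force: 0.0
```

Emit:
apply_moves --xyz '[[0, 0, -0.15], [0, 0, -0.27], [0, 0, -0.31], [0, 0, -0.34], [0, 0, -0.34]]' --delta_rot '[[0, 0, 0], [0, 0, 0], [0, 0, 0], [0, 0, 0], [0, 0, 0]]'

```text
clock: 2.35
tool_pos: [607.8, -187.3, 103.8]
ee_rot: [0.751, 0.66, 0.0, 0.0]
ft_force: [-0.1, 0.4, 0.2]
gripper_width: 85.4
grip_force: 0.0
```

Run:
```python
from bench import camera
import cv2,numpy as np
a=camera("side")["frame"][110:260,210:350];b=camera("top")["frame"][120:270,290:430]
cv2.imwrite("pics/c1.png",cv2.resize(np.hstack([a,b]),None,fx=2.8,fy=2.8,interpolation=cv2.INTER_CUBIC))
```

```text
(no output)
```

View pics/c1.png

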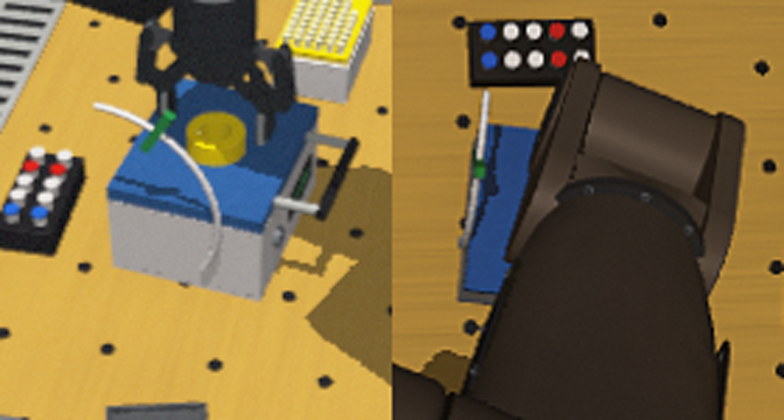

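The side picture (ring at (217,138)) shows the fingers on both sides of the ring, at about (170,95) and (265,120). I'll close.

Emit:
apply_moves --xyz '[[0, 0, 0], [0, 0, 0], [0, 0, 0], [0, 0, 0], [0, 0, 0], [0, 0, 0], [0, 0, 0], [0, 0, 0], [0, 0, 0], [0, 0, 0]]' --delta_rot '[[0, 0, 0], [0, 0, 0], [0, 0, 0], [0, 0, 0], [0, 0, 0], [0, 0, 0], [0, 0, 0], [0, 0, 0], [0, 0, 0], [0, 0, 0]]' --jaw 0.3 --newtons 60

```text
clock: 3.28
tool_pos: [608.3, -186.8, 104.8]
ee_rot: [0.751, 0.66, 0.0, 0.001]
ft_force: [-3.0, 0.4, 9.3]
gripper_width: 53.0
grip_force: 61.1
```

Emit:
apply_moves --xyz '[[0, 0, 0.01], [0, 0, 0.025], [0, 0, 0.05], [0, 0, 0.08], [0, 0, 0.11], [0, 0, 0.14], [0, 0, 0.17], [0, 0, 0.2], [0, 0, 0.2], [0, 0, 0.2]]' --delta_rot '[[0, 0, 0], [0, 0, 0], [0, 0, 0], [0, 0, 0], [0, 0, 0], [0, 0, 0], [0, 0, 0], [0, 0, 0], [0, 0, 0], [0, 0, 0]]'

```text
clock: 4.12
tool_pos: [608.1, -186.7, 143.7]
ee_rot: [0.751, 0.66, 0.0, 0.0]
ft_force: [0.5, -0.4, -3.2]
gripper_width: 52.6
grip_force: 63.4
```

Run:
```python
from bench import camera
import cv2,numpy as np
a=camera("side")["frame"][110:260,210:350]
cv2.imwrite("pics/c2.png",cv2.resize(a,None,fx=4,fy=4,interpolation=cv2.INTER_CUBIC))
```

```text
(no output)
```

View pics/c2.png

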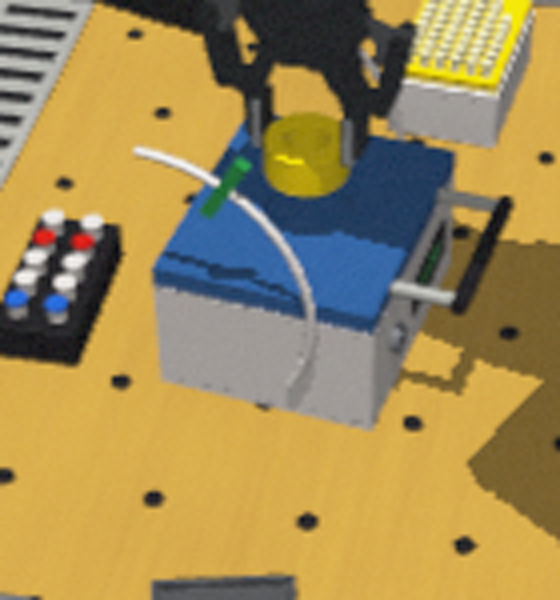

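The ring is held level at about (306,155), clear of the shut lid. I'll carry it high over the arc to the tray.

Emit:
apply_moves --xyz '[[0, 0, 0.1], [0, 0, 0.25], [0, 0, 0.4], [0, 0, 0.55], [0, 0.1, 0.6], [0, 0.25, 0.6], [-0.01, 0.4, 0.6], [-0.02, 0.55, 0.6], [-0.03, 0.7, 0.6], [-0.05, 0.8, 0.6]]' --delta_rot '[[0, 0, 0], [0, 0, 0], [0, 0, 0], [0, 0, 0], [0, 0, 0], [0, 0, 0], [0, 0, 0], [0, 0, 0], [0, 0, 0], [0, 0, 0]]'

```text
clock: 5.0
tool_pos: [597.6, -24.4, 262.9]
ee_rot: [0.751, 0.661, -0.0, -0.0]
ft_force: [1.2, 0.1, -4.7]
gripper_width: 52.8
grip_force: 64.5
```

Emit:
apply_moves --xyz '[[0, 0.15, 0], [0, 0.3, 0], [0, 0.45, -0.1], [0, 0.58, -0.25], [0, 0.65, -0.4], [0, 0.655, -0.55], [0, 0.655, -0.7], [0, 0.655, -0.85], [0, 0.655, -0.95], [0, 0.655, -0.95]]' --delta_rot '[[0, 0, 0], [0, 0, 0], [0, 0, 0], [0, 0, 0], [0, 0, 0], [0, 0, 0], [0, 0, 0], [0, 0, 0], [0, 0, 0], [0, 0, 0]]'

```text
clock: 5.83
tool_pos: [595.9, 104.2, 68.9]
ee_rot: [0.751, 0.66, -0.003, -0.002]
ft_force: [-0.8, -0.3, -3.8]
gripper_width: 52.7
grip_force: 64.7
```

Run:
```python
from bench import camera
import cv2,numpy as np
a=camera("side")["frame"][190:310,180:330]
cv2.imwrite("pics/c3.png",cv2.resize(a,None,fx=5,fy=5,interpolation=cv2.INTER_CUBIC))
```

```text
(no output)
```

View pics/c3.png

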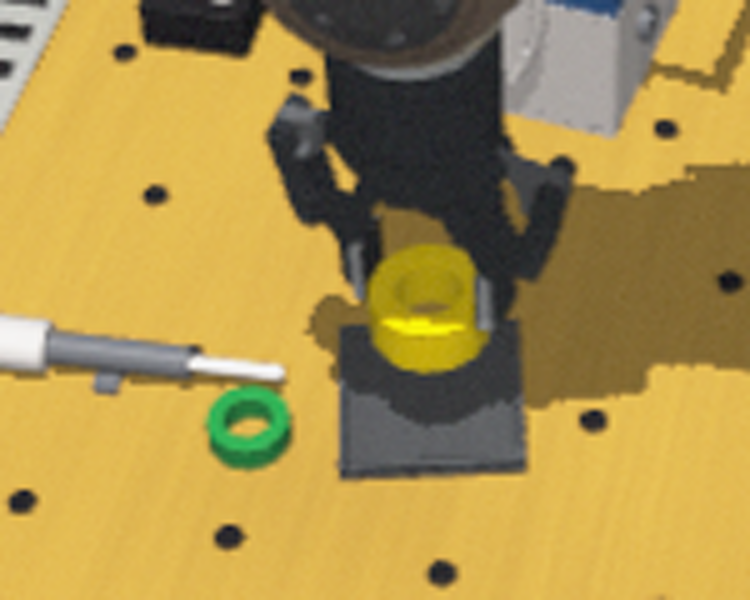

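The ring at (429,308) is held level above the tray, centred at about (432,400). The bystanders are clear. Now I lower it.

Emit:
apply_moves --xyz '[[0, 0, -0.06], [0, 0, -0.12], [0, 0, -0.17], [0, 0, -0.21], [0, 0, -0.24], [0, 0, -0.255], [0, 0, -0.265], [0, 0, -0.265]]' --delta_rot '[[0, 0, 0], [0, 0, 0], [0, 0, 0], [0, 0, 0], [0, 0, 0], [0, 0, 0], [0, 0, 0], [0, 0, 0]]'

```text
clock: 6.55
tool_pos: [598.0, 104.3, 20.1]
ee_rot: [0.751, 0.66, -0.0, -0.0]
ft_force: [-0.4, 0.5, -2.5]
gripper_width: 53.0
grip_force: 64.7
```

Emit:
apply_moves --xyz '[[0, 0, -0.005], [0, 0, -0.01], [0, 0, -0.01]]' --delta_rot '[[0, 0, 0], [0, 0, 0], [0, 0, 0]]'

```text
clock: 6.8
tool_pos: [598.1, 104.3, 18.5]
ee_rot: [0.751, 0.66, 0.0, 0.0]
ft_force: [0.1, -0.0, -4.0]
gripper_width: 53.1
grip_force: 64.7
```

Emit:
apply_moves --xyz '[[0, 0, -0.005], [0, 0, -0.01], [0, 0, -0.01], [0, 0, -0.01]]' --delta_rot '[[0, 0, 0], [0, 0, 0], [0, 0, 0], [0, 0, 0]]'

```text
clock: 7.13
tool_pos: [598.2, 104.3, 17.3]
ee_rot: [0.751, 0.66, 0.0, 0.0]
ft_force: [-2.2, -0.1, 7.2]
gripper_width: 52.8
grip_force: 65.8
```

Emit:
apply_moves --xyz '[[0, 0, -0.0025], [0, 0, -0.005], [0, 0, -0.005], [0, 0, -0.005]]' --delta_rot '[[0, 0, 0], [0, 0, 0], [0, 0, 0], [0, 0, 0]]'

```text
clock: 7.47
tool_pos: [598.3, 104.3, 17.2]
ee_rot: [0.751, 0.66, 0.001, 0.0]
ft_force: [-5.6, -0.4, 17.5]
gripper_width: 52.9
grip_force: 66.9
```

The ring is on the tray floor, so I release it and rise.

Emit:
apply_moves --xyz '[[0, 0, 0.005], [0, 0, 0.005], [0, 0, 0.005], [0, 0, 0.005], [0, 0, 0.005], [0, 0, 0.005], [0, 0, 0.005], [0, 0, 0.005]]' --delta_rot '[[0, 0, 0], [0, 0, 0], [0, 0, 0], [0, 0, 0], [0, 0, 0], [0, 0, 0], [0, 0, 0], [0, 0, 0]]' --jaw 0.9

```text
clock: 8.13
tool_pos: [598.0, 104.3, 16.2]
ee_rot: [0.751, 0.66, -0.0, 0.0]
ft_force: [-0.1, -0.1, -0.2]
gripper_width: 76.6
grip_force: 0.0
```

Emit:
apply_moves --xyz '[[0, 0, 0.03], [0, 0, 0.08], [0, 0, 0.15], [0, 0, 0.25], [0, 0, 0.4], [0, 0, 0.55], [0, 0, 0.7], [0, 0, 0.7]]' --delta_rot '[[0, 0, 0], [0, 0, 0], [0, 0, 0], [0, 0, 0], [0, 0, 0], [0, 0, 0], [0, 0, 0], [0, 0, 0]]'

```text
clock: 8.8
tool_pos: [600.1, 104.5, 163.0]
ee_rot: [0.751, 0.66, 0.004, 0.003]
ft_force: [0.6, 0.1, -1.2]
gripper_width: 76.9
grip_force: 0.0
```

Run:
```python
from bench import camera,telemetry
import cv2,numpy as np
a=camera("side")["frame"][190:310,180:330]
cv2.imwrite("pics/c4.png",cv2.resize(a,None,fx=5,fy=5,interpolation=cv2.INTER_CUBIC))
print(telemetry.get_state()["joints"])
```

```text
[ 6.40083949e-02  5.41921010e-01  1.68162933e+00 -3.25092142e-05
  9.11490394e-01  1.92217268e-01]
```

View pics/c4.png

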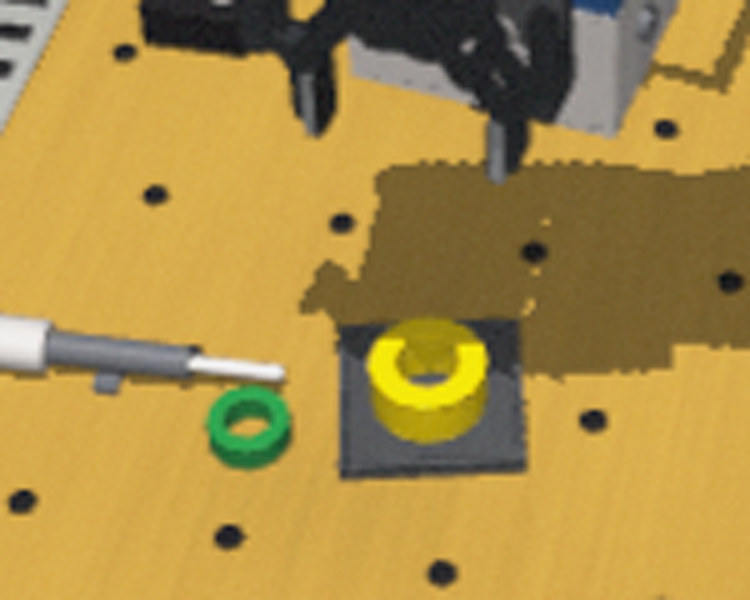

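The ring lies flat in the tray at (428,380). Next is the bar.

Emit:
apply_moves --xyz '[[-0.08, -0.1, 0], [-0.22, -0.28, 0], [-0.38, -0.48, 0], [-0.5, -0.63, 0], [-0.54, -0.69, 0], [-0.54, -0.69, 0]]' --delta_rot '[[0, 0, 0], [0, 0, 0], [0, 0, 0], [0, 0, 0], [0, 0, 0], [0, 0, 0]]' --jaw 0.42

```text
clock: 9.35
tool_pos: [487.1, -36.2, 156.2]
ee_rot: [0.752, 0.659, -0.001, -0.001]
ft_force: [0.3, 0.2, 0.9]
gripper_width: 35.7
grip_force: 0.0
```

Emit:
apply_moves --xyz '[[0, -0.1, 0], [0, -0.28, 0], [0, -0.48, 0], [0, -0.63, -0.05], [0, -0.69, -0.15], [0, -0.69, -0.22], [0, -0.69, -0.22], [0, -0.69, -0.22]]' --delta_rot '[[0, 0, 0], [0, 0, 0], [0, 0, 0], [0, 0, 0], [0, 0, 0], [0, 0, 0], [0, 0, 0], [0, 0, 0]]'

```text
clock: 10.02
tool_pos: [489.8, -171.3, 111.8]
ee_rot: [0.751, 0.66, -0.0, -0.001]
ft_force: [0.1, 0.3, -0.2]
gripper_width: 36.0
grip_force: 0.0
```

Run:
```python
from bench import camera,telemetry
import cv2,numpy as np
a=camera("side")["frame"][120:240,270:420]
cv2.imwrite("pics/c5.png",cv2.resize(a,None,fx=5,fy=5,interpolation=cv2.INTER_CUBIC))
s=telemetry.get_state();print(s["tool_pos"],s["gripper_width"])
```

```text
[ 490.22737266 -171.26488442  112.54494895] 36.15824162678155
```

View pics/c5.png

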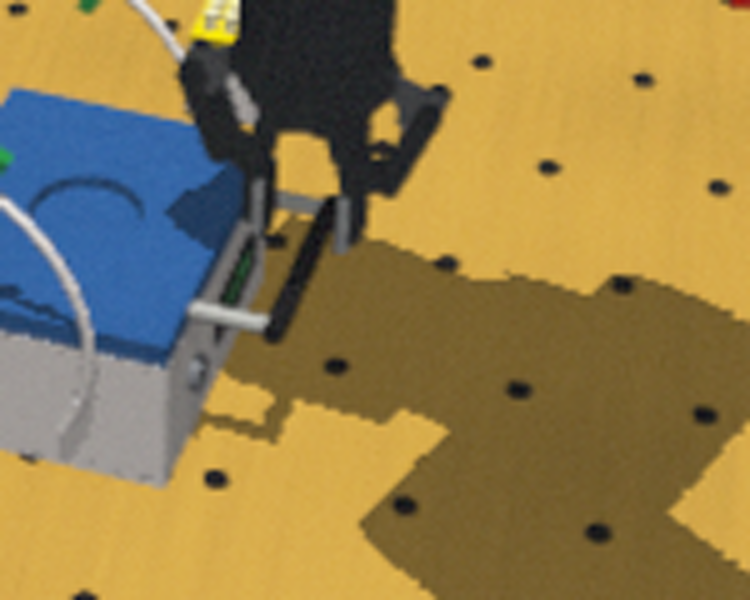

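The fingertips at (258,230) and (345,250) straddle the bar, whose middle is at (303,268). I'll descend and close.

Emit:
apply_moves --xyz '[[0, 0, -0.04], [0, 0, -0.09], [0, 0, -0.14], [0, 0, -0.17], [0, 0, -0.185], [0, 0, -0.185], [0, 0, -0.185]]' --delta_rot '[[0, 0, 0], [0, 0, 0], [0, 0, 0], [0, 0, 0], [0, 0, 0], [0, 0, 0], [0, 0, 0]]'

```text
clock: 10.65
tool_pos: [490.0, -171.7, 75.2]
ee_rot: [0.751, 0.66, -0.0, -0.0]
ft_force: [-0.6, 0.5, -0.4]
gripper_width: 35.3
grip_force: 0.0
```

Emit:
apply_moves --xyz '[[0, 0, 0], [0, 0, 0], [0, 0, 0], [0, 0, 0], [0, 0, 0], [0, 0, 0], [0, 0, 0], [0, 0, 0]]' --delta_rot '[[0, 0, 0], [0, 0, 0], [0, 0, 0], [0, 0, 0], [0, 0, 0], [0, 0, 0], [0, 0, 0], [0, 0, 0]]' --jaw 0 --newtons 60

```text
clock: 11.32
tool_pos: [488.8, -171.5, 75.4]
ee_rot: [0.751, 0.66, -0.001, -0.001]
ft_force: [-6.7, -1.8, 3.1]
gripper_width: 9.7
grip_force: 58.4
```

Emit:
apply_moves --xyz '[[0.003, 0, 0.051], [0.009, -0.001, 0.102], [0.017, -0.002, 0.152], [0.028, -0.004, 0.202], [0.042, -0.005, 0.251], [0.058, -0.007, 0.3], [0.077, -0.01, 0.347], [0.098, -0.013, 0.394], [0.121, -0.015, 0.439], [0.147, -0.019, 0.483]]' --delta_rot '[[0, 0, 0], [0, 0, 0], [0, 0, 0], [0, 0, 0], [0, 0, 0], [0, 0, 0], [0, 0, 0], [0, 0, 0], [0, 0, 0], [0, 0, 0]]' --newtons 70

```text
clock: 12.15
tool_pos: [515.9, -175.0, 171.8]
ee_rot: [0.751, 0.66, -0.003, -0.004]
ft_force: [-20.1, -1.3, 5.7]
gripper_width: 9.5
grip_force: 68.3
```

Emit:
apply_moves --xyz '[[0.023, -0.004, 0.0425], [0.049, -0.0075, 0.0835], [0.076, -0.012, 0.123], [0.11, -0.016, 0.16], [0.146, -0.021, 0.196], [0.184, -0.025, 0.23], [0.224, -0.031, 0.262], [0.265, -0.036, 0.2915], [0.308, -0.041, 0.319], [0.352, -0.047, 0.344]]' --delta_rot '[[0, 0, 0], [0, 0, 0], [0, 0, 0], [0, 0, 0], [0, 0, 0], [0, 0, 0], [0, 0, 0], [0, 0, 0], [0, 0, 0], [0, 0, 0]]'

```text
clock: 12.98
tool_pos: [587.7, -184.6, 243.4]
ee_rot: [0.751, 0.66, -0.001, -0.001]
ft_force: [-18.7, 4.2, 21.6]
gripper_width: 9.0
grip_force: 72.1
```

Emit:
apply_moves --xyz '[[0, 0, 0], [0, 0, 0], [0, 0, 0], [0, 0, 0], [0, 0, 0], [0, 0, 0]]' --delta_rot '[[0, 0, 0], [0, 0, 0], [0, 0, 0], [0, 0, 0], [0, 0, 0], [0, 0, 0]]'

```text
clock: 13.48
tool_pos: [587.7, -184.6, 243.4]
ee_rot: [0.751, 0.66, -0.001, -0.001]
ft_force: [-19.0, 3.6, 23.3]
gripper_width: 9.4
grip_force: 72.4
```

Run:
```python
from bench import camera,telemetry
import cv2,numpy as np
a=camera("side")["frame"][90:290,200:380]
cv2.imwrite("pics/c6.png",cv2.resize(a,None,fx=3,fy=3,interpolation=cv2.INTER_CUBIC))
s=telemetry.get_state();print(s["tool_pos"],s["gripper_width"],s["ft_force"],s["clock"])
```

```text
[ 587.65817529 -184.62288933  243.37104117] 9.554306159637719 [-18.68781082   3.43358213  23.6920758 ] 13.5333
```

View pics/c6.png

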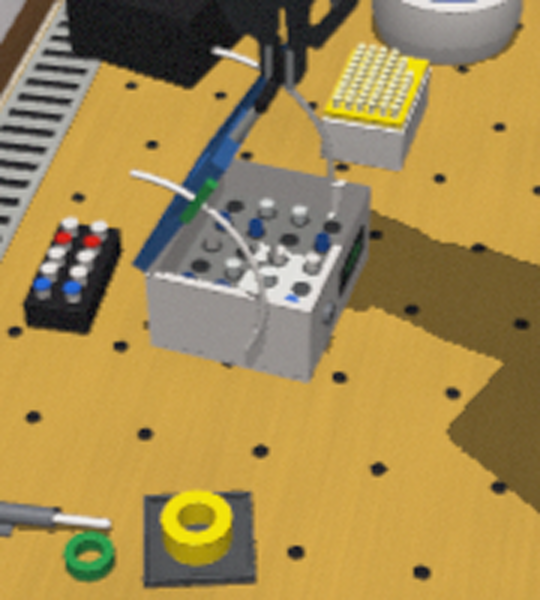

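The side picture shows the lid open, its edge passing the green mark at (200,200), and the ring in the tray at (196,525). The forces say I'm pressing slightly toward the hinge, so I'll relax the command onto the actual pose. Then I'll check the angle numerically against the blue pixels.

Emit:
apply_moves --xyz '[[-0.005, 0, 0.006], [-0.01, 0, 0.013], [-0.01, 0, 0.013], [-0.01, 0, 0.013], [-0.01, 0, 0.013], [-0.01, 0, 0.013]]' --delta_rot '[[0, 0, 0], [0, 0, 0], [0, 0, 0], [0, 0, 0], [0, 0, 0], [0, 0, 0]]'

```text
clock: 14.03
tool_pos: [586.9, -184.5, 243.1]
ee_rot: [0.751, 0.66, -0.001, -0.001]
ft_force: [-5.9, 2.7, 0.7]
gripper_width: 9.3
grip_force: 69.8
```

Run:
```python
from h import *
from bench import camera
c=camera("side");f=c["frame"].astype(int)
m=(f[...,0]>90)&(f[...,0]>f[...,2]*1.7)&(f[...,0]>f[...,1]*1.15)
reg=np.zeros(m.shape,bool);reg[100:185,240:300]=True   # around the lid
W=[608.2,-187.1,np.radians(-7.29)]
def poly(th):
    L=[]
    for r in(0,150):
        for h in(0,14):
            for y in(-90,90):
                L.append([75-(r*np.cos(th)-h*np.sin(th)),y,86+r*np.sin(th)+h*np.cos(th)])
    k=np.zeros(m.shape,np.uint8);cv2.fillConvexPoly(k,cv2.convexHull(np.round(proj(c,place(W,L))).astype(np.int32)),1);return k>0
print((m&reg).sum())
for d in range(48,74,2):
    k=poly(np.radians(d));print(d,k.sum(),(k&m&reg).sum(),(m&reg&~k).sum())
b=[[75-(195*np.cos(t)-7*np.sin(t)),56,86+195*np.sin(t)+7*np.cos(t)] for t in np.radians([50,55,60,65,70])]
print(((proj(c,place(W,b))-[200,90])*3).round())
g=[[75-150*np.cos(t),94,86+150*np.sin(t)] for t in np.radians([55,60,65])]
print(((proj(c,place(W,g))-[200,90])*3).round())
gm=(f[...,1]>f[...,0]*1.5)&(f[...,1]>f[...,2]*1.5)&reg
print(np.argwhere(gm).mean(0)[::-1])
```

```text
343
48 1311 298 45
50 1242 301 42
52 1096 307 36
54 1049 309 34
56 933 309 34
58 830 309 34
60 746 305 38
62 650 274 69
64 655 241 102
66 743 224 119
68 827 214 129
70 932 211 132
72 1000 209 134
[[289. 130.]
 [273. 116.]
 [255. 104.]
 [236.  92.]
 [217.  82.]]
[[233. 181.]
 [220. 171.]
 [206. 162.]]
[266.03846154 156.25      ]
```

The pixel overlap (58–60°), the bar end and the tool position (about 59°) agree, and the arm is steady. I'm handing in.

Run:
```python
from bench import order
print(order.finish_job())
```

```text
the job is handed in; nothing more can be done
None
```

The yellow ring lies flat in the tray, and the job is handed in with the fingers holding the lid steady at about 59° (measured from camera and tool position); the hand-in returned no verdict.

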